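# Fetch the sample vials from behind the reagent bottles

## Task

The two sample vials stand behind the blue-capped and the amber bottle on the grey stand. First move both bottles aside onto the white spill tray, leaving the vials where they are; then, with both bottles on the tray, stand the red-capped vial in the red dish and the yellow-capped vial in the yellow dish; only then put each bottle back on the spot of the stand that it came from. Keep bottles and vials upright all the time and do not disturb the beaker beside the dishes.

Things in the scene. Friction and masses are not known exactly. Their poses are not given: they have to be found in the camera images.
- blue_bottle: Clear round reagent bottle with blue screw cap, body 56 mm in diameter, cap 38 mm in diameter from 89 to 105 mm height, 105 mm tall, up to 0.3 kg. Straight side up to about 60 mm height. Origin: centre of its underside, z up. It starts on one of the two front seats (nearer the robot) of the stand, 10 mm above the worktop; it must go back to that same seat.
- amber_bottle: Brown (amber) round reagent bottle with black screw cap, body 46 mm in diameter, cap 32 mm in diameter from 73 to 86 mm height, 86 mm tall, up to 0.16 kg. Straight side up to about 52 mm height. Origin: centre of its underside, z up. It starts on the other front seat of the stand, 10 mm above the worktop; it must go back to that same seat.
- red_vial: Small sample vial with red screw cap, standing; glass 16 mm in diameter up to 34 mm, cap 17.6 mm in diameter from 34 to 45 mm height; 12 g. Origin: centre of its underside, z up. It starts on one of the two rear seats of the stand, 72 mm behind a bottle (centre to centre).
- yellow_vial: Small sample vial with yellow screw cap, otherwise like the red-capped one. It starts on the other rear seat of the stand.
- stand: Grey reagent stand, fixed. Deck 150 (x, depth) by 190 mm (y), 10 mm thick; origin: centre of its underside, x to the rear, z up. Printed flat seats: two large in front at x = -38, y = +-44 mm, two small at the rear at x = +34, y = +-44 mm. A wire rail 37 mm above the worktop runs along the rear (x = +69 mm) and the rear half of both sides (y = +-89 mm).
- tray: White spill tray, fixed: 150 mm (x) by 200 mm (y) outside, walls 4 mm thick and 12 mm high, inner floor about 4 mm above the worktop. Origin: centre of its underside. Empty at the start.
- red_dish: Red shallow round dish for the red-capped vial, fixed on a cork mat; 52 mm outer diameter, inner floor about 40 mm in diameter and 4 mm above its underside, rim 10 mm above its underside. Origin: centre of its underside, 4 mm above the worktop.
- yellow_dish: Yellow dish for the yellow-capped vial, same form as the red dish; 104 mm from it on the same cork mat.
- beaker: Clear empty glass beaker, 52 mm in diameter, 66 mm tall, loose, standing on the cork mat about 90 mm from the dishes, to the rear between them; to be left alone. Origin: centre of its underside.
Mind the look-alikes: they are no part of the job. What is shaped like the amber_bottle but purple or turquoise is not meant.

How it is judged (in metres and radians):
On the way, in this order (a step that is already met when the one before it is completed fails the run):
1. both bottles stand released on the tray, the vials untouched in their places (x of blue_bottle in the frame of tray between -0.044 and 0.044 m and y of blue_bottle in the frame of tray between -0.069 and 0.069 m and z of each of blue_bottle, amber_bottle in the frame of tray below 0.01 m and angle between each of blue_bottle, amber_bottle's own z axis and vertical below 0.1 rad and x of amber_bottle in the frame of tray between -0.049 and 0.049 m and y of amber_bottle in the frame of tray between -0.074 and 0.074 m and linear speed of each of blue_bottle, amber_bottle below 0.03 m/s and contact force between each of blue_bottle, amber_bottle and the fingers below 0.3 N and distance of each of red_vial, yellow_vial from where it was at the start of the episode below 0.02 m), for 0.2 s.
2. each vial stands released in the dish of its colour, both bottles still on the tray (x of blue_bottle in the frame of tray between -0.044 and 0.044 m and y of blue_bottle in the frame of tray between -0.069 and 0.069 m and z of each of blue_bottle, amber_bottle in the frame of tray below 0.01 m and angle between each of blue_bottle, amber_bottle, red_vial, yellow_vial's own z axis and vertical below 0.1 rad and x of amber_bottle in the frame of tray between -0.049 and 0.049 m and y of amber_bottle in the frame of tray between -0.074 and 0.074 m and horizontal distance between red_vial and red_dish below 0.0145 m and z of red_vial in the frame of red_dish below 0.008 m and linear speed of each of red_vial, yellow_vial below 0.03 m/s and contact force between each of red_vial, yellow_vial and the fingers below 0.3 N and horizontal distance between yellow_vial and yellow_dish below 0.0145 m and z of yellow_vial in the frame of yellow_dish below 0.008 m), for 0.2 s.
At the end, for the whole second after the job is handed in: Each bottle stands upright within 15 mm of where it stood at the start, each vial stands upright on the floor of the dish of its own cap's colour (its whole foot inside the rim), all released and at rest (distance of each of blue_bottle, amber_bottle from where it was at the start of the episode below 0.015 m and angle between each of blue_bottle, amber_bottle, red_vial, yellow_vial's own z axis and vertical below 0.1 rad and linear speed of each of blue_bottle, amber_bottle, red_vial, yellow_vial below 0.03 m/s and contact force between each of blue_bottle, amber_bottle, red_vial, yellow_vial and the fingers below 0.3 N and horizontal distance between red_vial and red_dish below 0.0145 m and z of red_vial in the frame of red_dish below 0.008 m and horizontal distance between yellow_vial and yellow_dish below 0.0145 m and z of yellow_vial in the frame of yellow_dish below 0.008 m); the robot touches nothing.
It fails at once if a bottle or vial tips by more than about 45 degrees (angle between any of blue_bottle, amber_bottle, red_vial, yellow_vial's own z axis and vertical above 0.8 rad).
It fails at once if the beaker is shifted by more than 20 mm or tipped (distance of beaker from where it was at the start of the episode above 0.02 m or angle between beaker's own z axis and vertical above 0.4 rad).
It also fails if it takes over 136 s, if anything falls off the work surface, if the arm or the gripper's body presses on something with over 40 N, if the wrist force passes 120 N, or if a joint passes its speed limit or range.

## Robot

A 6-joint arm with a two-finger parallel gripper is mounted at the origin on a cart in front of the work surface, level with it; the furniture and walls round the work are solid. World frame = base frame: x ahead of the robot, y to its left, z up, the work surface at z = 0. Lengths are in m, angles in degrees, forces in N, time in s.
With the tool pointing down it reaches from about 0.325 to 0.85 m from the base axis. Payload 15.5 kg.
Tool frame: the origin (TCP) lies at the very end of the fingers, on their centre line; the grasp point (between the pads) lies arm.grip_depth behind it (arm.grip_depth is the distance from the TCP to the grasp point, in m); z points along the fingers, y is the line along which they close (so a half turn about z gives the same grasp; the last joint's range is limited). The gripper opens to 91 mm and grips with 3 to 60 N. Pads are 32 mm wide; open, the fingers measure 118 mm over their backs; the gripper's body (76 mm by 178 mm) begins 60 mm behind the grasp point.
Start: joints at [-70.159, 28.281, 77.091, -0, 74.628, -5.472], TCP at [0.267, -0.565, 0.214] pointing down, gripper open.
Joint ranges: [-166.48, 166.48], [-47.26, 123.95], [12.59, 153.08], [-70.14, 250.14], [6.76, 159.57], [-176.63, 176.63]. Speed limits (degrees/s): [108.29, 108.29, 147.25, 172.46, 172.46, 172.46].

## Interface

Orientations are given as a 3x3 rotation matrix whose columns are the frame's x, y, z axes.
In Python, from rig import arm gives the robot as it stands. Calls block until the motion is done:
- arm.move_to(position, orientation): joint-space move of the TCP to a pose.
- arm.move_l(position, orientation=None, feed=0.15): straight line of the TCP; orientation=None keeps the orientation; feed is the mean speed in m/s.
- arm.move_joints(angles): joint-space move.
- arm.grip(opening): finger opening in m; the grip force is fixed at half the most; returns when the fingers have stopped.
- arm.sleep(seconds).
- arm.solve_ik(position, orientation): joint angles nearest the present ones, or None.
- arm.snapshot(name): name is "scene" or "top" or "wrist"; returns the picture (400x640x3 uint8, red, green, blue); there is no depth.
- arm.get_calibration(name): a dict with "intrinsics" (3x3 intrinsics, pixels), "k1" (the pictures are not rectified: a ray, as slopes to the right and down, at radius r is drawn at 1 + k1 r^2 times it, then the intrinsics apply), "cam_to_world" (4x4, takes a point from camera to world coordinates). Camera axes: x right, y down, z forward; pixel columns grow to the right and rows downward; lengths in m; the calibration is good to about 2 mm. A picture is of the moment at which its call begins: read the wrist's pose just before it. get_calibration takes no time and is no camera call; for the wrist camera it gives the pose at the moment of the call.
A pose or a line that the arm cannot do raises arm.Unreachable and nothing moves.
- arm.sign_off(): hands the job in; it is judged then, once.
Readings, each from a call of its own:
- arm.current_t(): time.
- arm.current_joint_positions(): joint angles.
- arm.current_dq(): joint speeds.
- arm.current_tau(): joint torques, N m.
- arm.current_ee_pos(): TCP position.
- arm.current_tool_rot(): TCP orientation.
- arm.current_force(): force on the tool from outside, world axes, zero at the start.
- arm.current_torque(): the same for the moment, N m.
- arm.current_width(): finger opening in m.
- arm.current_grasp_force(): force on a finger pad.
Only numpy, scipy, OpenCV 4.12 (cv2) and the standard library are available. Lean on these libraries where they do the work, as an engineer would, in place of code of your own. Each camera call takes 0.05 s, during which the arm holds its last target. There are 200 camera calls.

## Working session

There is one attempt and no reset: what is moved stays moved. The work goes in short steps, each a Python script; the robot and the scene stay as the last script left them, time stands still between calls to the robot, and variables do not carry over. Pictures are saved under pics/ and viewed, at most 14 in all, crops included, and the job is handed in when it is done.

```bash
mkdir -p pics; ls
python3 - <<'E'
from rig import arm
import cv2,numpy as np
np.set_printoptions(precision=4,suppress=True)
for n in ("scene","top","wrist"):
    c=arm.get_calibration(n); print(n,c)
    cv2.imwrite(f"pics/{n}0.png",arm.snapshot(n)[:,:,::-1])
print(arm.grip_depth,arm.current_tool_rot(),arm.current_t())
E
```

```text
pics
scene {'intrinsics': array([[519.9909,   0.    , 314.2244],
       [  0.    , 519.9909, 196.7055],
       [  0.    ,   0.    ,   1.    ]]), 'k1': -0.10644780821570286, 'cam_to_world': array([[ 0.697 , -0.3763,  0.6104, -0.4059],
       [-0.717 , -0.3784,  0.5855, -0.8564],
       [ 0.0107, -0.8457, -0.5335,  0.8254],
       [ 0.    ,  0.    ,  0.    ,  1.    ]])}
top {'intrinsics': array([[467.2814,   0.    , 321.9912],
       [  0.    , 467.2814, 199.9393],
       [  0.    ,   0.    ,   1.    ]]), 'k1': -0.10039537844764615, 'cam_to_world': array([[-0.0198, -0.9939,  0.1084,  0.3363],
       [-0.9997,  0.0182, -0.015 , -0.0068],
       [ 0.0129, -0.1086, -0.994 ,  1.1635],
       [ 0.    ,  0.    ,  0.    ,  1.    ]])}
wrist {'intrinsics': array([[349.1923,   0.    , 314.6035],
       [  0.    , 349.1923, 199.7862],
       [  0.    ,   0.    ,   1.    ]]), 'k1': -0.006576602977866571, 'cam_to_world': array([[ 0.4282, -0.8636, -0.266 ,  0.3423],
       [-0.9037, -0.4097, -0.1245, -0.5284],
       [-0.0015,  0.2937, -0.9559,  0.3841],
       [ 0.    ,  0.    ,  0.    ,  1.    ]])}
0.0188 [[ 0.904   0.4276 -0.0003]
 [ 0.4276 -0.904   0.0008]
 [ 0.0001 -0.0009 -1.    ]] 0.15
```

View pics/scene0.png

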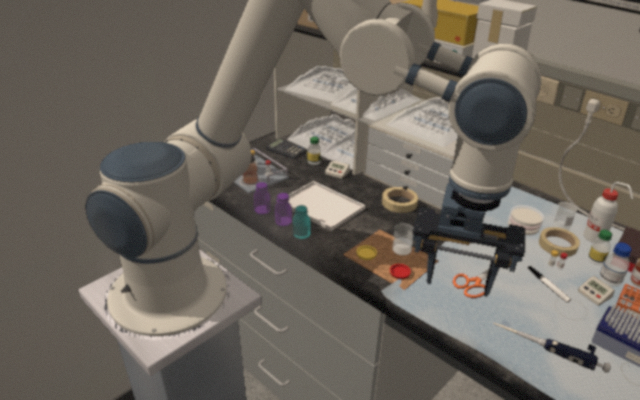

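View pics/top0.png

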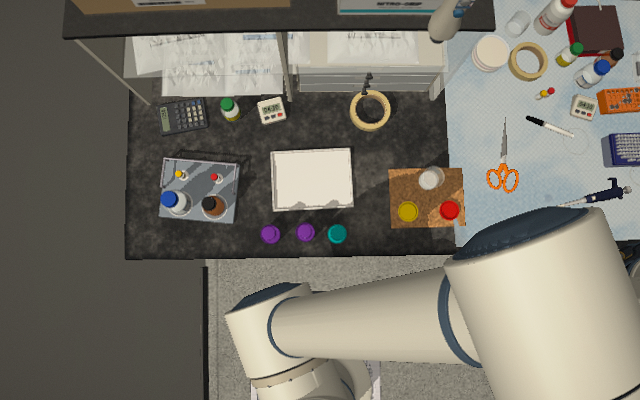

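The scene view is partly blocked by the arm. In the top view I read:

| Item | Pixel |
|---|---|
| Blue bottle cap | about (169,199) |
| Amber bottle cap | about (210,203) |
| Yellow vial | about (180,174) |
| Red vial | about (214,177) |
| Tray centre | (312,179) |
| Yellow dish | (407,212) |
| Red dish | (449,210) |
| Beaker | (430,178) |

The look-alikes stand at (270,234), (306,232) and (337,233), in front of the tray.

```bash
cat > h.py <<'E'
from rig import arm
import cv2,numpy as np
np.set_printoptions(precision=4,suppress=True)
def ray(c,uv):
    K=c["intrinsics"]; d=np.array([(uv[0]-K[0,2])/K[0,0],(uv[1]-K[1,2])/K[1,1]]); s=d.copy()
    for _ in range(20): s=d/(1+c["k1"]*(s@s))
    T=c["cam_to_world"]; return T[:3,3],T[:3,:3]@np.array([*s,1])
def pt(c,uv,z):
    o,d=ray(c,uv); return (o+d*(z-o[2])/d[2])[:2]
def proj(c,P):
    T=c["cam_to_world"]; p=T[:3,:3].T@(np.array(P)-T[:3,3]); s=p[:2]/p[2]
    s=s*(1+c["k1"]*(s@s)); K=c["intrinsics"]; return K[:2,:2]@s+K[:2,2]
def rot(a):  # tool x at world angle a (deg), tool z down
    a=np.radians(a); x=np.array([np.cos(a),np.sin(a),0]); z=np.array([0,0,-1.]); return np.stack([x,np.cross(z,x),z],1)
def snap(name,f):
    c=arm.get_calibration(name); im=arm.snapshot(name); cv2.imwrite(f"pics/{f}.png",im[:,:,::-1]); np.save(f"pics/{f}.npy",c,allow_pickle=True); return c,im
def cal(f): return np.load(f"pics/{f}.npy",allow_pickle=True).item()
E
python3 - <<'E'
from h import *
c=arm.get_calibration("top")
for n,uv,z in [("blue",(169,199),.115),("amber",(209,202),.096),("yv",(180,174),.055),("rv",(214,177),.055),("tray",(312,179),.012),
 ("yd",(407,212),.012),("rd",(449,210),.012),("beaker",(430,178),.07),("stand1",(163,158),.01),("st2",(240,163),.01),("st3",(234,222),.01),("st4",(159,216),.01),
 ("t1",(271,150),.012),("t2",(352,148),.012),("t3",(354,206),.012),("t4",(273,211),.012),("p1",(270,234),.086),("tq",(337,233),.086)]: print(n,pt(c,uv,z))
E
```

```text
blue [0.4592 0.3251]
amber [0.4527 0.2375]
yv [0.5265 0.3182]
rv [0.5175 0.2352]
tray [ 0.5148 -0.0003]
yd [ 0.4278 -0.2349]
rd [ 0.4307 -0.3412]
beaker [ 0.5035 -0.2821]
stand1 [0.5762 0.3758]
st2 [0.5591 0.1797]
st3 [0.4112 0.1946]
st4 [0.4293 0.3832]
t1 [0.5903 0.1014]
t2 [ 0.5919 -0.1022]
t3 [ 0.4453 -0.1032]
t4 [0.4366 0.0975]
p1 [0.3771 0.0982]
tq [ 0.3765 -0.0561]
```

Run:
```python
from h import *
arm.move_to([.44,-.29,.27],rot(0)); snap("wrist","wd")
arm.move_to([.50,.0,.28],rot(0)); snap("wrist","wt")
arm.move_to([.49,.28,.30],rot(-5)); snap("wrist","ws")
print(arm.current_t(),arm.current_joint_positions())
a=[cv2.imread(f"pics/{n}.png") for n in("wd","wt")]
cv2.imwrite("pics/wdt.png",cv2.resize(np.vstack(a),(480,600)))
```

```text
3.775 [ 23.5429  19.1403  78.4832  -0.0211  82.3918 118.6231]
```

View pics/wdt.png

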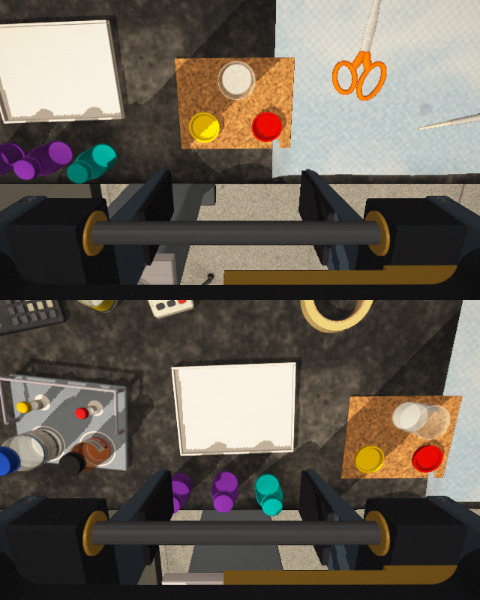

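View pics/ws.png

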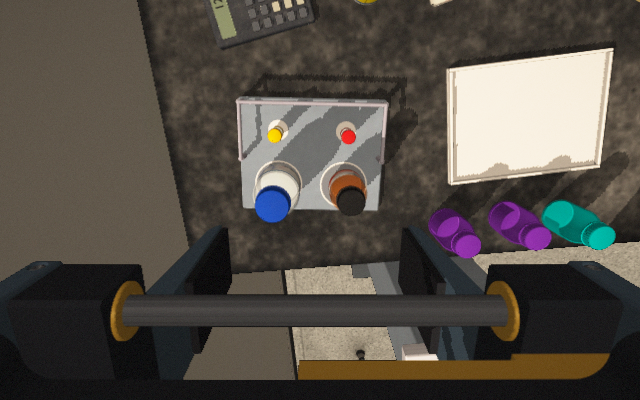

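Wrist view over the stand: the blue cap is at (272,204), the amber bottle's black cap at (350,201), the yellow cap at (274,135) and the red cap at (348,136). In the dish view, the yellow dish is at about (273,170) and the red dish at about (356,168) in full-size pixels. Next I fit projected cap and dish models to the colour masks.

```bash
cat >> h.py <<'E'
from scipy.optimize import minimize
def hull(c,x,y,r,z0,z1,shape=(400,640),S=4):
    t=np.linspace(0,2*np.pi,32,endpoint=False)
    P=np.array([proj(c,(x+r*np.cos(a),y+r*np.sin(a),z)) for z in(z0,z1) for a in t],np.float32)
    m=np.zeros((shape[0]*S,shape[1]*S),np.uint8); cv2.fillConvexPoly(m,cv2.convexHull(np.int32((P+.5)*S)),1); return cv2.resize(m.astype(np.float32),shape[::-1],interpolation=cv2.INTER_AREA)
def mask(im,col):
    h=cv2.cvtColor(im,cv2.COLOR_RGB2HSV).astype(int); H,Sa,V=h[...,0],h[...,1],h[...,2]
    if col=="blue": return (abs(H-112)<12)&(Sa>150)&(V>50)
    if col=="red": return ((H<6)|(H>174))&(Sa>150)&(V>90)
    if col=="yellow": return (abs(H-26)<6)&(Sa>170)&(V>100)
    if col=="black": return (V<42)
def fit(c,im,col,x,y,r,z0,z1):
    u=proj(c,(x,y,z1)); m=mask(im,col).astype(np.float32); yy,xx=np.mgrid[:400,:640]
    win=2.2*r*c["intrinsics"][0,0]/np.linalg.norm(c["cam_to_world"][:3,3]-[x,y,z1])
    m*=np.hypot(xx-u[0],yy-u[1])<win
    f=lambda p:1-np.minimum(hull(c,*p,r,z0,z1),m).sum()/np.maximum(hull(c,*p,r,z0,z1),m).sum()
    o=minimize(f,[x,y],method="Nelder-Mead",options=dict(initial_simplex=[[x,y],[x+.008,y],[x,y+.008]],xatol=2e-4,fatol=1e-4)); return o.x,1-o.fun
def load(f): return cal(f),cv2.imread(f"pics/{f}.png")[:,:,::-1].copy()
E
python3 - <<'E'
from h import *
np.save("pics/top0.npy",arm.get_calibration("top"),allow_pickle=True)
for f in("ws","top0"):
    c,im=load(f)
    for n,a in dict(blue=("blue",.459,.325,.019,.099,.115),amber=("black",.453,.238,.016,.083,.096),yv=("yellow",.5265,.318,.0088,.044,.055),rv=("red",.5175,.235,.0088,.044,.055)).items(): print(f,n,*fit(c,im,*a))
for f in("wd","wt","top0"):
    c,im=load(f)
    for n,a in dict(yd=("yellow",.428,-.235,.026,.004,.014),rd=("red",.431,-.341,.026,.004,.014)).items(): print(f,n,*fit(c,im,*a))
c=cal("wt")
print([pt(c,(u/.75,(v-300)*4/3),.012) for u,v in((172,366),(298,362),(296,450),(179,455))])
E
```

```text
ws blue [0.4611 0.3283] 0.9451547861099243
ws amber [0.4517 0.2414] 0.4482254981994629
ws yv [0.5287 0.3239] 0.7688903212547302
ws rv [0.5187 0.2366] 0.7958532571792603
top0 blue [0.461  0.3286] 0.8519980311393738
top0 amber [0.4506 0.2389] 0.6297386884689331
top0 yv [0.5294 0.3235] 0.6415094137191772
top0 rv [0.5193 0.2361] 0.6315789222717285
wd yd [ 0.4296 -0.2364] 0.9332321286201477
wd rd [ 0.4307 -0.3408] 0.9036074876785278
wt yd [ 0.4299 -0.2372] 0.8880084753036499
wt rd [ 0.4309 -0.3407] 0.8674760460853577
top0 yd [ 0.4306 -0.2375] 0.9201658964157104
top0 rd [ 0.4313 -0.3405] 0.8415186405181885
[array([0.5884, 0.1018]), array([ 0.5945, -0.0989]), array([ 0.4481, -0.1056]), array([0.4388, 0.1002])]
```

The measurements agree with the given sizes: vial spacing 88 mm, dish spacing 104 mm, tray about 150 x 200 mm. I move the blue bottle first.

```bash
cat >> h.py <<'E'
R=rot(-6); GD=arm.grip_depth; HI=.17
def pick(x,y,z,h,op,hi=HI):
    arm.move_l([x,y,hi],R,feed=.3); arm.grip(op)
    arm.move_l([x,y,z+h-GD],feed=.12); arm.grip(0.)
    print("pick w",arm.current_width(),"f",arm.current_grasp_force(),"t",arm.current_t())
    arm.move_l([x,y,hi],feed=.15); print("lifted w",arm.current_width(),arm.current_force())
def place(x,y,z,h,op,hi=HI,dz=.001):
    arm.move_l([x,y,hi],R,feed=.2); arm.move_l([x,y,z+h-GD+.02],feed=.15); arm.move_l([x,y,z+h-GD+dz],feed=.04)
    arm.sleep(.2); arm.grip(op); arm.sleep(.1); arm.move_l([x,y,hi],feed=.15); print("placed t",arm.current_t())
BB=(.461,.3285); AB=(.451,.2403); TB=(.517,.055); TA=(.517,-.056)
YV=(.529,.3237); RV=(.519,.2364); YD=(.430,-.237); RD=(.431,-.3407)
E
python3 - <<'E'
from h import *
pick(*BB,.010,.052,.074); snap("wrist","b1"); place(*TB,.004,.052,.075)
snap("wrist","b2")
E
```

```text
pick w 0.0542706994857071 f 30.002727411920205 t 6.5167
lifted w 0.05466001734708036 [ 0.0402 -0.2325 -3.0592]
placed t 12.4667
```

View pics/b2.png

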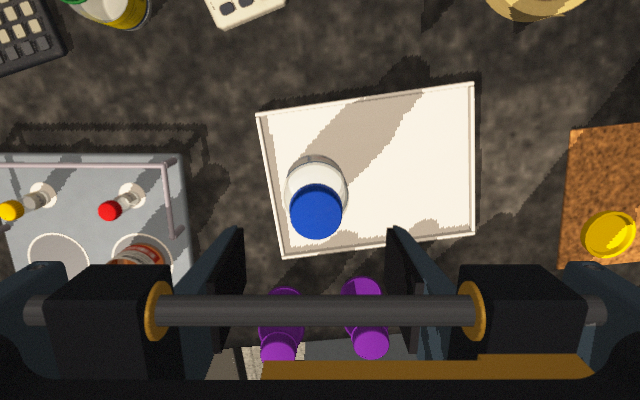

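The blue bottle stands upright on the tray (cap at (315,212)), and both vials and the amber bottle are still in place. The amber bottle is next.

Run:
```python
from h import *
c,im=load("b2"); print("blue on tray",fit(c,im,"blue",*TB,.019,.093,.109))
pick(*AB,.010,.046,.066); place(*TA,.004,.046,.066)
arm.move_l([.47,.02,.25],R,feed=.3); c,im=snap("wrist","a2"); print("blue",fit(c,im,"blue",*TB,.019,.093,.109))
```

```text
blue on tray (array([0.5179, 0.0549]), np.float64(0.9366380572319031))
pick w 0.04442793565575767 f 30.01128439209424 t 15.4083
lifted w 0.044625743005975674 [-0.4321 -0.1932 -2.3366]
placed t 21.5667
blue (array([0.5169, 0.0543]), np.float64(0.9216529726982117))
```

View pics/a2.png

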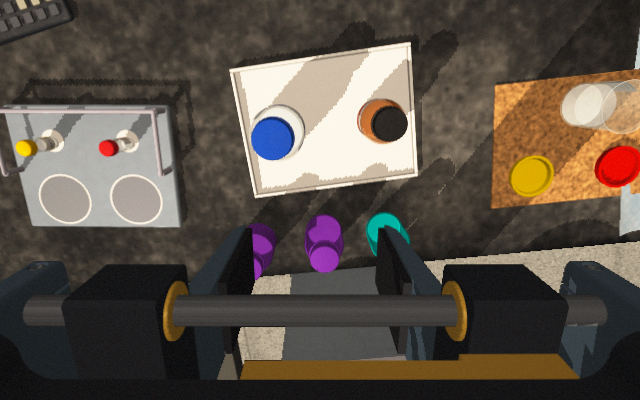

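Both bottles stand on the tray (blue cap (273,138), black cap (389,125)). The empty seats at (65,199) and (136,199) let me check the bottles' start points. I re-measure the vials from directly above before grasping.

Run:
```python
from h import *
c=cal("a2"); print("seats",pt(c,(65,199),.010),pt(c,(136,199),.010),BB,AB)
arm.move_l([.46,.28,.20],R,feed=.4); c,im=snap("wrist","v1")
for n,col,p in(("yv","yellow",YV),("rv","red",RV)): print(n,fit(c,im,col,*p,.0088,.044,.055))
```

```text
seats [0.4595 0.3317] [0.4505 0.2442] (0.461, 0.3285) (0.451, 0.2403)
yv (array([0.5289, 0.3241]), np.float64(0.7839335203170776))
rv (array([0.5197, 0.2371]), np.float64(0.8260092735290527))
```

View pics/v1.png

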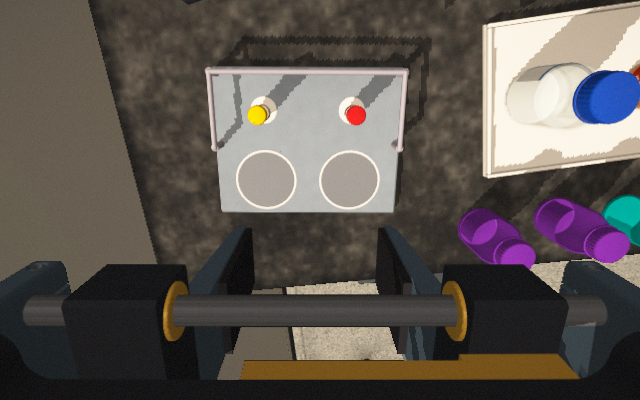

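Both vials are upright (yellow cap (258,115), red cap (355,115)) and the fits agree with the earlier values. I now move the red vial.

Run:
```python
from h import *
pick(.5192,.2368,.010,.036,.044); place(*RD,.008,.036,.040)
arm.move_l([.38,-.29,.22],R,feed=.3); c,im=snap("wrist","r1")
```

```text
pick w 0.016242737940669393 f 30.00200952985324 t 25.9417
lifted w 0.016517452105665797 [-0.8073  0.7525 -1.1778]
placed t 33.6917
```

View pics/r1.png

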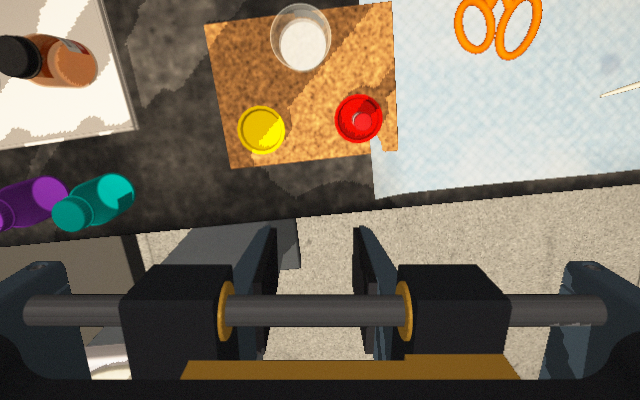

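The red vial is in the red dish (dish centre about (358,118)). I zoom in to check that it is centred.

Run:
```python
from h import *
c,im=load("r1")
for n,z,r in(("cap top",.053,.0088),("foot",.008,.008)): print(n,proj(c,(*RD,z)))
cv2.imwrite("pics/r1c.png",cv2.resize(im[85:150,325:395,::-1],None,fx=8,fy=8,interpolation=cv2.INTER_CUBIC))
```

```text
cap top [363.1493 122.1491]
foot [357.5756 118.7424]
```

View pics/r1c.png

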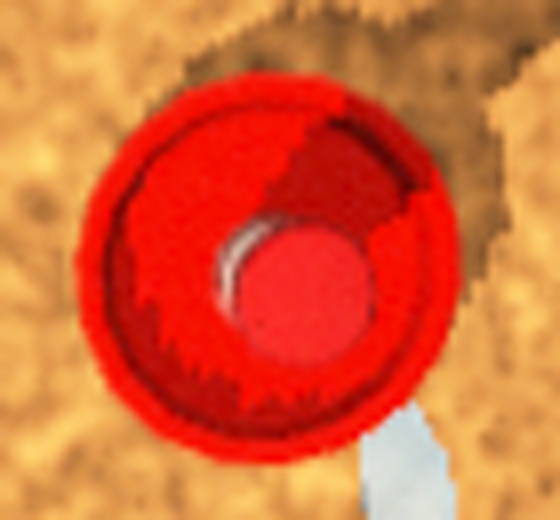

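The red cap's centre is at (362.8,121.9) and the predicted pixel is (363.1,122.1), so the vial is upright and centred. Yellow vial next.

Run:
```python
from h import *
pick(.5289,.3239,.010,.036,.044); place(*YD,.008,.036,.040)
arm.move_l([.38,-.25,.22],R,feed=.3); c,im=snap("wrist","y1")
p=proj(c,(*YD,.053)); q=proj(c,(*RD,.053)); print(p,q); print("foot px",proj(c,(*YD,.008)))
a=np.int32(p)
cr=[im[k[1]-32:k[1]+32,k[0]-32:k[0]+32,::-1] for k in (np.int32(p),np.int32(q))]; print(np.int32(p)-32)
cv2.imwrite("pics/y1c.png",cv2.resize(np.hstack(cr),None,fx=6,fy=6,interpolation=cv2.INTER_CUBIC))
```

```text
pick w 0.016191939170320767 f 30.00033348798752 t 38.625
lifted w 0.016316549083631973 [ 0.5018 -0.9684 -0.0756]
placed t 46.3
[295.9401 130.182 ] [404.8428 117.453 ]
foot px [298.0918 125.8788]
[263  98]
```

View pics/y1c.png

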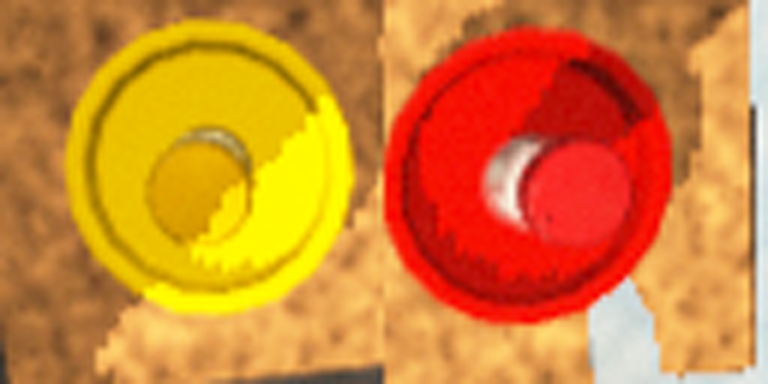

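Both vials stand upright and centred in the dishes of their colour. Now I put the bottles back, amber first.

Run:
```python
from h import *
pick(*TA,.004,.046,.066); place(*AB,.010,.046,.064)
pick(*TB,.004,.052,.074); place(*BB,.010,.052,.072)
arm.move_l([.44,.26,.28],R,feed=.2); c,im=snap("wrist","e1")
print("blue",fit(c,im,"blue",*BB,.019,.099,.115))
c0,im0=load("ws"); 
arm.move_to([.40,-.05,.35],R); c,im=snap("top","e2"); print("top blue",fit(c,im,"blue",*BB,.019,.099,.115),"amber",fit(c,im,"black",*AB,.016,.083,.096))
for n,col,p in(("yd","yellow",YD),("rd","red",RD)): print(n,fit(c,im,col,*p,.026,.004,.014))
a=cv2.resize(cv2.imread("pics/e1.png"),(480,300)); b=cv2.resize(cv2.imread("pics/e2.png"),(480,300)); cv2.imwrite("pics/e.png",np.vstack([a,b])); print(arm.current_t())
```

```text
pick w 0.04449194989494803 f 30.01085628682631 t 50.05
lifted w 0.044464921660666096 [-0.2469  0.1367 -2.2436]
placed t 56.1417
pick w 0.05467663529267601 f 30.00351834576577 t 59.025
lifted w 0.05461696725740508 [-0.9554 -0.667  -3.0485]
placed t 64.8583
blue (array([0.4606, 0.328 ]), np.float64(0.9338091015815735))
top blue (array([0.4604, 0.3286]), np.float64(0.807692289352417)) amber (array([0.45  , 0.2391]), np.float64(0.8230769038200378))
yd (array([ 0.43 , -0.237]), np.float64(0.0))
rd (array([ 0.4307, -0.3413]), np.float64(0.7211488485336304))
66.9833
```

View pics/e.png

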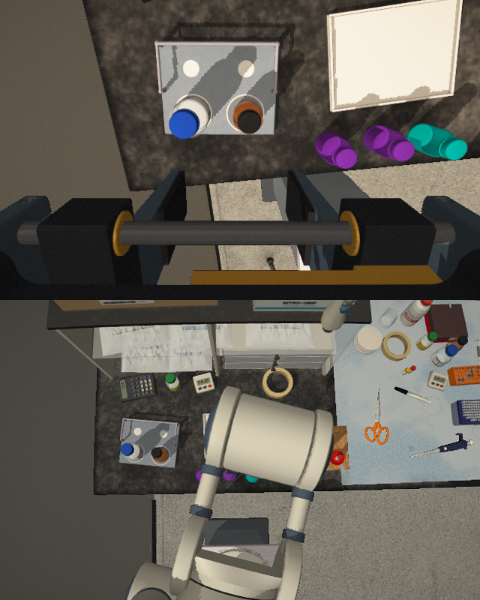

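Both bottles are back on their seats and upright, within 1 mm of where the top view showed them at the start. The yellow dish is only hidden by the arm in this picture, and its vial was checked earlier. Handing in.

```bash
python3 -c "
from rig import arm
print(arm.sign_off())"
```

```text
the job is handed in; nothing more can be done
None
```

I handed the job in at about 67 s: both vials stand in the dishes of their colour, both bottles are back on their seats, and the beaker was not touched; sign-off returned no verdict.

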